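# Load the imaging stage

## Robot

A 6-joint arm with a two-finger parallel gripper is mounted at the origin on the work surface. World frame = base frame: x ahead of the robot, y to its left, z up, the work surface at z = 0. Lengths are in m, angles in rad, forces in N, time in s.
With the tool pointing down it reaches from about 0.375 to 0.975 m from the base axis. Payload 3.8 kg.
Tool frame: the origin (TCP) lies at the very end of the fingers, on their centre line; the grasp point (between the pads) lies 19 mm behind it; z points along the fingers, y is the line along which they close (so a half turn about z gives the same grasp; the last joint's range is limited). The gripper opens to 85 mm and grips with 20 to 120 N. Pads are 22 mm wide; open, the fingers measure 114 mm over their backs; the gripper's body (76 mm by 85 mm) begins 54 mm behind the grasp point. The pads swing forward as they close: fully open they stand 13 mm farther back than shut.
Start: joints at [-1.256, 0.264, 1.604, -0, 1.274, -0.037], TCP at [0.233, -0.634, 0.231] pointing down, gripper open.
Joint ranges: [-2.63, 2.63], [-0.94, 2.18], [0.31, 2.57], [-1.31, 4.45], [0, 2.66], [-2.55, 2.55]. Speed limits (rad/s): [2.57, 2.57, 3.14, 3.14, 3.14, 3.14].

## Interface

Orientations are given as a rotation vector (axis times angle).
In Python, from plant import state, grab_frame, finish_job, recognise, regions_of gives the robot as it stands. The module is installed in compiled form; this text tells all that it offers.
- The arm moves only by the tool move_arm, never from a script. Its argument "commands" is a list of rows, each a list of 6 numbers: the shift along the tool's x, y, z in units of 40 mm (1.0 is 40 mm), then the turn, a rotation vector about the tool's x, y, z in units of 0.1 rad (1.0 is 0.1 rad). A call has 1 to 8 rows; each row shifts and turns the commanded pose from where the row before left it, along the tool's axes as they then stand; what a row does not reach is not made up. A row lasts 1/10 s, in which the tool goes at most 50 mm and 8.59 degrees, less where a joint would pass 70% of its speed; a pose out of reach is approached as far as the arm can. A call with a number of a shift or a turn outside -1 to 1 is refused whole. A call with a gripper value outside its range is refused whole. "claw" is the opening, from 0 (shut) to 1 (fully open), set as the call begins (left out, the last holds). The fingers move at their own pace and stop on an object; "grip_force" is the grip in N (left out, the last holds). Time passes only in rows, so rows that do not move let the fingers close. It gives the time, the measured TCP pose, the force, the opening and the grip force at its end, in the units of the state.
- state(): the state, without advancing time (a new reading comes with each control period).
- grab_frame(name): name is "scene" or "top"; returns a dict with "color" (420x560x3 uint8, red, green, blue), "K" (3x3 intrinsics, pixels), "k1" (the pictures are not rectified: a ray, as slopes to the right and down, at radius r is drawn at 1 + k1 r^2 times it, then the intrinsics apply), "R" (3x3) and "t" (3): a world point X has camera coordinates R X + t. Camera axes: x right, y down, z forward; pixel columns grow to the right and rows downward; lengths in m; the calibration is good to about 2 mm. A picture is of the moment at which its call begins. There is no depth.
- finish_job(): hands the job in; it is judged then, once.
Trained networks look in the newest picture that a camera, given by its name, has taken for a name from the list of things; names that differ only in an ending like _2 or _b are one class to them, and where a whole thing is asked for, a point or a joint stands for the part that bears it (a point fixed in the world has none). Each returns a list of dicts, best first, with "score" (0 to 1); they miss things now and then, are a little off and sometimes report something else, mostly with a low value. They report only what shows in the picture. A call takes as long as a camera call.
- recognise(camera, label): "uv" ([column, row] in pixels, amid what is visible of it).
- regions_of(camera, label): "mask" (420x560 bool, what is visible of it) and "uv" ([column, row] in pixels, amid what is visible of it).
The state is a dict: "time": time; "joints": joint angles; "joint_velocities": joint speeds; "joint_torque": joint torques, N m; "ee_pos": TCP position; "tool_rot": TCP orientation; "contact_force": force on the tool from outside, world axes, zero at the start; "torque": the same for the moment, N m; "gripper_width": finger opening in m; "finger_force": force on a finger pad.
Only numpy, scipy, OpenCV 4.12 (cv2) and the standard library are available. Lean on these libraries where they do the work, as an engineer would, in place of code of your own. Each camera call takes 0.05 s, during which the arm holds its last target. There are 200 camera calls.

## Task

Load the microscope's imaging stage: set the smallest round lidded dish in the middle of the stage's dish bay, centred over the round white window between its two close stops, and the oblong slide carrier in the middle of the slide bay, centred over the oblong white window between its two wide stops and lying along the window. Set both down gently without dropping them, flat on the black plate, and let go.

Things in the scene. Friction and masses are not known exactly. Their poses are not given: they have to be found in the camera images.
- dish_mid (a point): the smallest round lidded clear dish with filter paper and seeds inside: a disc of diameter 40 mm, 14 mm high, about 25 g, standing loose on the table. Point at its centre, 7 mm above its underside; z up. A similar dish of 62 mm diameter is a bystander
- slide_mid (a point): the oblong aluminium slide carrier with a glass slide and a paper label on top: a slab 76 mm long (its x axis), 34 mm wide (its y axis), 10 mm thick (z, up), about 40 g, lying loose and flat on the table; either way round will do. Point at its centre, 5 mm above its underside. A square frame of 58 x 58 mm is a bystander
- dish_bay (a point): centre of the dish bay: the centre of the round white window (28 mm across), on the upper face of the stage's black plate, 30 mm above the table. The stage is fixed, 160 mm (x) by 260 mm (y). Along the x axis of this frame, on either side, stands an aluminium stop 6 mm high and 50 mm wide (y); the stops' inner faces are 64 mm apart, and y is free of stops. z up
- slide_bay (a point): centre of the slide bay: the centre of the oblong white window (50 mm along x, 18 mm along y), on the upper face of the same black plate, 30 mm above the table, 120 mm from the dish bay towards -y of the stage. Along the x axis of this frame, at either end, stands an aluminium stop 6 mm high and 50 mm wide (y); the stops' inner faces are 100 mm apart, and y is free of stops. The carrier's long axis goes along x. z up

How it is judged:
At the end, for the whole second after the job is handed in: Dish and slide carrier lie flat and upright on the black plate, released and at rest, each centre within 12 mm of its bay's centre, and the carrier's long axis within 0.2 rad (11 degrees) of the bay's x axis, either way round (horizontal distance between dish_mid and dish_bay below 0.012 m and z of dish_mid in the frame of dish_bay below 0.01 m and angle between dish_mid's own z axis and vertical below 0.1 rad and linear speed of each of dish, slide below 0.02 m/s and horizontal distance between slide_mid and slide_bay below 0.012 m and z of slide_mid in the frame of slide_bay below 0.008 m and angle between slide_mid's own z axis and vertical below 0.06 rad and angle between the x axis of slide_mid and the x axis of slide_bay, either way round below 0.2 rad); the robot touches nothing.
It fails at once if the dish is dropped (falls free from more than about 25 mm) (linear speed of dish above 0.7 m/s and contact force between the fingers and dish below 0.05 N).
It fails at once if the slide carrier is dropped (falls free from more than about 25 mm) (linear speed of slide above 0.7 m/s and contact force between the fingers and slide below 0.05 N).
It also fails if it takes over 64 s, if anything falls off the work surface, if the arm or the gripper's body presses on something with over 40 N, if the wrist force passes 120 N, or if a joint passes its speed limit or range.

## Working session

There is one attempt and no reset: what is moved stays moved. The work goes in short steps, Python scripts to look and compute and a tool call to move; the robot and the scene stay as the last step left them, time stands still between calls to the robot, and variables do not carry over. Pictures are saved under pics/ and viewed, at most 10 in all, crops included, and the job is handed in when it is done.

Besides the shell and the picture viewer there is one more tool, called by a JSON object that holds its "op" and its "data". move_arm: Moves the arm, as the interface text tells. Its arguments: {"type":"object","properties":{"commands":{"type":"array"},"claw":{"type":"number"},"grip_force":{"type":"number"}},"required":["commands"]}

```bash
mkdir -p pics
cat > h.py <<'E'
import numpy as np, cv2
from plant import *
def ray_pt(f,uv,z):
    K=f["K"];p=np.array([(uv[0]-K[0,2])/K[0,0],(uv[1]-K[1,2])/K[1,1]])
    q=p.copy()
    for _ in range(20): q=p/(1+f["k1"]*(q@q))
    R=np.array(f["R"]);t=np.array(f["t"]);d=R.T@np.array([q[0],q[1],1]);c=-R.T@t
    return c+d*(z-c[2])/d[2]
def proj(f,X):
    c=np.array(f["R"])@np.array(X)+f["t"];q=c[:2]/c[2];q=q*(1+f["k1"]*(q@q))
    return np.array([f["K"][0,0]*q[0]+f["K"][0,2],f["K"][1,1]*q[1]+f["K"][1,2]])
def save(f,n): cv2.imwrite("pics/"+n,cv2.cvtColor(f["color"],cv2.COLOR_RGB2BGR))
E
cat > a.py <<'E'
from h import *
np.set_printoptions(precision=4,suppress=True)
s=state();print(s["time"],s["ee_pos"],s["tool_rot"])
for cam in ["top","scene"]:
    f=grab_frame(cam);save(f,cam+"0.png");print(cam,f["k1"],-np.array(f["R"]).T@f["t"])
    for l,z in [("dish_mid",.007),("slide_mid",.005),("dish_bay",.03),("slide_bay",.03)]:
        for r in recognise(cam,l)[:3]: print(l,r["score"],np.array(r["uv"]),ray_pt(f,r["uv"],z))
E
python3 a.py
```

```text
0.0 [ 0.2324 -0.633   0.23  ] [-3.0909 -0.5493  0.0005]
top -0.02379083683458214 [ 0.3121 -0.0096  1.0312]
dish_mid 0.6 [335.7 181.4] [ 0.5789 -0.1018  0.007 ]
slide_mid 0.87 [425.5 237.6] [ 0.4424 -0.3171  0.005 ]
dish_bay 0.6 [232.8 212.6] [0.4933 0.1462 0.03  ]
slide_bay 0.82 [232.6 210. ] [0.4996 0.147  0.03  ]
scene 0.05864321149596922 [ 1.0043 -0.6593  0.6822]
dish_mid 0.54 [258.  259.2] [ 0.5771 -0.1076  0.007 ]
slide_mid 0.58 [121.5 294.1] [ 0.4362 -0.3186  0.005 ]
dish_bay 0.78 [300.7 183.1] [0.5204 0.1237 0.03  ]
slide_bay 0.97 [301.8 182.4] [0.5208 0.1275 0.03  ]
```

View pics/top0.png

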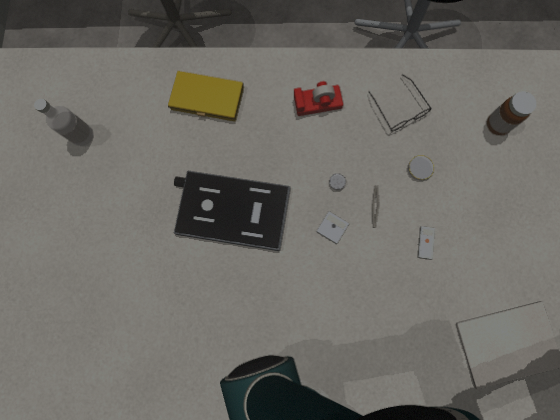

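View pics/scene0.png

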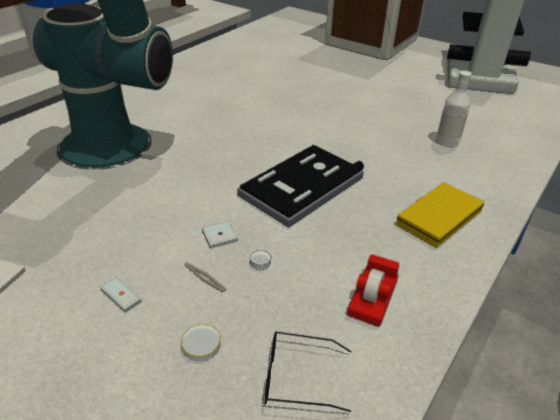

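The top view shows the small dish at (338,182), the carrier at (426,242), the round window at (207,205) and the oblong window at (256,212). The large dish (420,168), the square frame (333,227) and the tweezers (375,206) are bystanders. Next I'll measure these from masks and thresholds.

```bash
cat > b.py <<'E'
from h import *
np.set_printoptions(precision=4,suppress=True)
for cam,wins in [("top",[(207,205),(256,212)]),("scene",[(319,166),(285,187)])]:
    f=grab_frame(cam);g=cv2.cvtColor(f["color"],cv2.COLOR_RGB2GRAY)
    _,_,st,ce=cv2.connectedComponentsWithStats((g>110).astype(np.uint8))
    lab=cv2.connectedComponents((g>110).astype(np.uint8))[1]
    W=[]
    for w in wins:
        m=(lab==lab[w[1],w[0]]);v,u=np.nonzero(m)
        P=np.array([ray_pt(f,(a,b),.03)[:2] for a,b in zip(u,v)]);W.append(P.mean(0))
        print(cam,"win",m.sum(),W[-1],cv2.minAreaRect((P*1000).astype(np.float32)))
    d=W[0]-W[1];print("sep",np.linalg.norm(d),"stage y angle",np.degrees(np.arctan2(d[1],d[0])))
    for l,z in [("dish_mid",.01),("slide_mid",.01)]:
        for r in regions_of(cam,l)[:2]:
            v,u=np.nonzero(r["mask"]);P=np.array([ray_pt(f,(a,b),z)[:2] for a,b in zip(u,v)])
            c,s,a=cv2.minAreaRect((P*1000).astype(np.float32))
            w,V=np.linalg.eigh(np.cov(P.T));print(cam,l,r["score"],r["uv"],P.mean(0),c,s,a,"long",np.degrees(np.arctan2(V[1,1],V[0,1])))
E
python3 b.py
```

```text
top win 91 [0.5119 0.2091] ((512.27783203125, 209.28285217285156), (22.072052001953125, 24.47008514404297), 0.706635594367981)
top win 132 [0.4948 0.0911] ((495.0502624511719, 91.13805389404297), (15.75865650177002, 48.260162353515625), 82.34054565429688)
sep 0.11927083766179558 stage y angle 81.74150790655841
top dish_mid 0.51 [336.2, 180.3] [ 0.5789 -0.1051] (579.2343139648438, -104.71220397949219) (39.33341979980469, 40.88595199584961) 89.41496276855469 long 144.1973731764649
top slide_mid 0.56 [428.0, 241.0] [ 0.4297 -0.316 ] (429.818603515625, -315.8166809082031) (37.41098403930664, 79.14131164550781) 84.73970031738281 long 174.66873739953908
scene win 58 [0.5154 0.2088] ((515.0782470703125, 208.9774169921875), (24.24040985107422, 21.217864990234375), 37.075904846191406)
scene win 107 [0.4979 0.0901] ((497.9013977050781, 90.29387664794922), (17.722900390625, 49.695369720458984), 82.05485534667969)
sep 0.11991546456647026 stage y angle 81.62794962477773
scene dish_mid 0.62 [259.0, 258.2] [ 0.5822 -0.1066] (582.08349609375, -106.39674377441406) (40.24875259399414, 49.07301330566406) 36.724361419677734 long 129.15863404310548
scene slide_mid 0.71 [118.8, 294.6] [ 0.4372 -0.3217] (437.0863037109375, -322.123046875) (36.12157440185547, 80.7174072265625) 83.48590087890625 long 174.44788096025277
```

{"op": "move_arm", "data": {"commands": [[0,0,0,0,0,1],[0,0,0,0,0,1],[0,0,0,0,0,1],[0,0,0,0,0,1],[0,0,0,0,0,0.45],[0,0,0,0,0,0]], "claw": 0.7, "grip_force": 30}}

```text
time: 1.4
ee_pos: [0.2326, -0.6337, 0.2313]
tool_rot: [3.138, -0.146, 0.0]
contact_force: [0.2, -0.6, -1.0]
gripper_width: 0.0598
finger_force: 0.0
```

```bash
cat > d.py <<'E'
import sys
from h import *
from scipy.spatial.transform import Rotation as Ro
np.set_printoptions(precision=3,suppress=True)
# usage: d.py x y z xangle_deg -> tool-axis shift in units, turn units
x,y,z,a=map(float,sys.argv[1:])
s=state();R=Ro.from_rotvec(s["tool_rot"]);a=np.radians(a)
T=Ro.from_matrix(np.array([[np.cos(a),np.sin(a),0],[np.sin(a),-np.cos(a),0],[0,0,-1]]))
d=np.array([x,y,z])-s["ee_pos"]
print("t",s["time"],"pos",s["ee_pos"],"xang",np.degrees(np.arctan2(*R.as_matrix()[[1,0],0])),"width",s["gripper_width"],"F",s["contact_force"],s["finger_force"],"J",s["joints"])
print("shift now",R.inv().apply(d)/.04,"after turn",T.inv().apply(d)/.04,"turn",(R.inv()*T).as_rotvec()/.1)
E
python3 d.py .434 -.319 .10 -5.4
```

```text
t 1.4 pos [ 0.233 -0.634  0.231] xang -5.344269217355462 width 0.059781387633678885 F [ 0.199 -0.584 -1.007] 0.0 J [-1.256  0.264  1.604  0.     1.274  0.408]
shift now [ 4.281 -8.301  3.282] after turn [ 4.273 -8.305  3.282] turn [ 0.   -0.    0.01]
```

{"op": "move_arm", "data": {"commands": [[0.5,-1,0.4,0,0,0],[0.5,-1,0.4,0,0,0],[0.5,-1,0.4,0,0,0],[0.5,-1,0.4,0,0,0],[0.5,-1,0.4,0,0,0],[0.5,-1,0.4,0,0,0],[0.5,-1,0.4,0,0,0],[0.5,-1,0.4,0,0,0]]}}

```text
time: 2.2
ee_pos: [0.4225, -0.3285, 0.1031]
tool_rot: [3.138, -0.145, 0.001]
contact_force: [0.1, -0.6, -0.4]
gripper_width: 0.0599
finger_force: 0.0
```

{"op": "move_arm", "data": {"commands": [[0.28,-0.3,0.1,0,0,0],[0,0,0,0,0,0],[0,0,0,0,0,0]]}}

```text
time: 2.5
ee_pos: [0.4342, -0.3191, 0.0995]
tool_rot: [3.138, -0.143, 0.0]
contact_force: [0.3, -0.4, 1.0]
gripper_width: 0.0597
finger_force: 0.0
```

```bash
python3 d.py .434 -.319 .03 -5.4
python3 - <<'E'
from h import *
for c in ["scene","top"]:
    f=grab_frame(c);u,v=proj(f,[.434,-.319,.05]).astype(int)
    im=cv2.cvtColor(f["color"],cv2.COLOR_RGB2BGR)[max(v-75,0):v+75,max(u-100,0):u+100]
    globals()[c]=cv2.resize(im,(390,292),interpolation=cv2.INTER_CUBIC)
cv2.imwrite("pics/s1.png",np.hstack([scene,top]))
E
```

```text
t 2.5 pos [ 0.434 -0.319  0.1  ] xang -5.218325792056929 width 0.05974149860949197 F [ 0.266 -0.432  0.964] 0.0 J [-0.68   0.129  2.024 -0.001  0.989  0.982]
shift now [-0.006 -0.004  1.739] after turn [-0.006 -0.003  1.739] turn [ 0.006 -0.001  0.032]
```

View pics/s1.png

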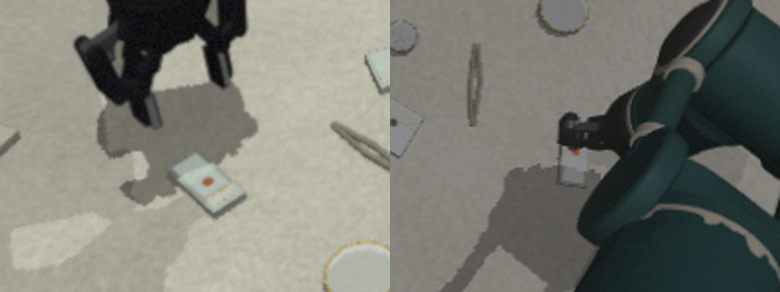

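The fingers line up either side of the carrier, at about (205,185) in the left crop. Descending.

{"op": "move_arm", "data": {"commands": [[0,0,0.6,0,0,0],[0,0,0.6,0,0,0],[0,0,0.5,0,0,0],[0,0,0.3,0,0,0],[0,0,0.2,0,0,0],[0,0,0.18,0,0,0],[0,0,0,0,0,0],[0,0,0,0,0,0]]}}

```text
time: 3.4
ee_pos: [0.4343, -0.3195, 0.0046]
tool_rot: [3.138, -0.147, 0.001]
contact_force: [0.6, 0.9, -0.3]
gripper_width: 0.06
finger_force: 0.0
```

{"op": "move_arm", "data": {"commands": [[0,0,0,0,0,0],[0,0,0,0,0,0],[0,0,0,0,0,0],[0,0,0,0,0,0],[0,0,0,0,0,0],[0,0,0,0,0,0]], "claw": 0.2, "grip_force": 30}}

```text
time: 4.0
ee_pos: [0.4346, -0.3195, 0.0051]
tool_rot: [3.137, -0.146, 0.002]
contact_force: [-0.6, 0.9, 6.4]
gripper_width: 0.0324
finger_force: 30.0
```

{"op": "move_arm", "data": {"commands": [[0,0,-0.2,0,0,0],[0,0,-0.4,0,0,0],[0,0,-0.7,0,0,0],[0,0,-0.7,0,0,0],[0,0,-0.5,0,0,0],[0,0,0,0,0,0],[0,0,0,0,0,0]]}}

```text
time: 4.7
ee_pos: [0.434, -0.319, 0.1042]
tool_rot: [3.138, -0.146, 0.001]
contact_force: [0.1, 1.2, -1.5]
gripper_width: 0.0329
finger_force: 29.8
```

```bash
python3 d.py .496 .0905 .12 -8.2
python3 - <<'E'
from h import *
for c in ["scene","top"]:
    f=grab_frame(c);u,v=proj(f,[.434,-.319,.1]).astype(int)
    im=cv2.cvtColor(f["color"],cv2.COLOR_RGB2BGR)[max(v-56,0):v+56,max(u-75,0):u+75]
    globals()[c]=cv2.resize(im,(390,292),interpolation=cv2.INTER_CUBIC)
cv2.imwrite("pics/s2.png",np.hstack([scene,top]))
E
```

```text
t 4.7 pos [ 0.434 -0.319  0.104] xang -5.3303515362283855 width 0.03293789989557308 F [ 0.086  1.238 -1.489] 29.821562469005585 J [-0.68   0.123  2.021 -0.     0.997  0.984]
shift now [  0.593 -10.337  -0.398] after turn [  0.074 -10.354  -0.394] turn [ 0.004 -0.006  0.501]
```

View pics/s2.png

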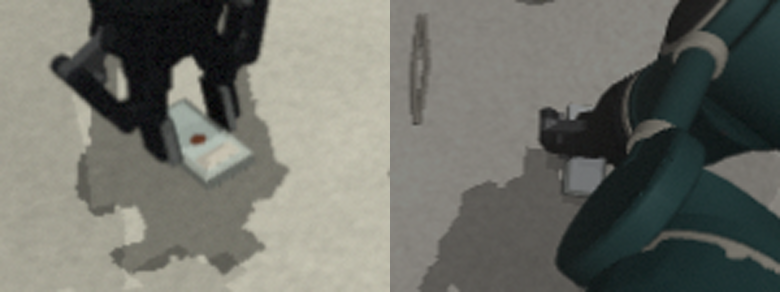

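Run:
```python
from h import *
s=state()
for c in ["scene","top"]:
    f=grab_frame(c)
    for r in regions_of(c,"slide_mid")[:1]:
        v,u=np.nonzero(r["mask"]);z=s["ee_pos"][2]+.005
        P=np.array([ray_pt(f,(a,b),z)[:2] for a,b in zip(u,v)])*1000
        print(c,r["score"],r["uv"],len(u),cv2.minAreaRect(P.astype(np.float32)),s["ee_pos"])
```

```text
scene 0.95 [116.6, 258.6] 628 ((438.23828125, -319.0140380859375), (37.33409118652344, 85.9993896484375), 78.4292984008789) [ 0.43292947 -0.31818406  0.10260946]
top 0.49 [436.3, 244.1] 258 ((429.021728515625, -313.9049987792969), (35.882164001464844, 76.73872375488281), 83.24827575683594) [ 0.43292947 -0.31818406  0.10260946]
```

{"op": "move_arm", "data": {"commands": [[0,-1,-0.1,0,0,0.5],[0,-1,-0.1,0,0,0],[0,-1,-0.1,0,0,0],[0,-1,-0.1,0,0,0],[0,-1,0,0,0,0],[0,-1,0,0,0,0],[0,-1,0,0,0,0],[0,-1,0,0,0,0]]}}

```text
time: 5.8
ee_pos: [0.4773, -0.0005, 0.1196]
tool_rot: [3.133, -0.225, -0.001]
contact_force: [0.7, -0.2, -0.2]
gripper_width: 0.0329
finger_force: 29.9
```

{"op": "move_arm", "data": {"commands": [[0,-1,0,0,0,0],[0,-0.8,0,0,0,0],[0,-0.4,0,0,0,0],[0,0,0,0,0,0],[0,0,0,0,0,0]]}}

```text
time: 6.3
ee_pos: [0.4898, 0.085, 0.1195]
tool_rot: [3.133, -0.223, -0.002]
contact_force: [-0.7, -0.5, -0.6]
gripper_width: 0.0329
finger_force: 29.9
```

```bash
python3 d.py .496 .0905 .055 -8.2
python3 - <<'E'
from h import *
s=state()
for c in ["scene","top"]:
    f=grab_frame(c)
    for r in regions_of(c,"slide_mid")[:1]:
        v,u=np.nonzero(r["mask"]);z=s["ee_pos"][2]+.005
        P=np.array([ray_pt(f,(a,b),z)[:2] for a,b in zip(u,v)])*1000
        print(c,r["score"],r["uv"],len(u),cv2.minAreaRect(P.astype(np.float32)),s["ee_pos"])
    u,v=proj(f,[.496,.0905,.06]).astype(int)
    im=cv2.cvtColor(f["color"],cv2.COLOR_RGB2BGR)[max(v-75,0):v+75,max(u-100,0):u+100]
    globals()[c]=cv2.resize(im,(390,292),interpolation=cv2.INTER_CUBIC)
cv2.imwrite("pics/s3.png",np.hstack([scene,top]))
E
```

```text
t 6.3 pos [0.49  0.085 0.12 ] xang -8.132439488567606 width 0.03292893501231031 F [-0.721 -0.494 -0.565] 29.894651770591736 J [ 0.122  0.028  2.091 -0.     1.024  1.835]
shift now [ 0.137 -0.158  1.613] after turn [ 0.135 -0.157  1.613] turn [0.007 0.011 0.012]
scene 0.65 [286.7, 155.1] 222 ((495.909912109375, 78.54293823242188), (41.69416427612305, 79.5489501953125), 78.3516616821289) [0.48975693 0.08503617 0.11951672]
top 0.65 [251.3, 217.1] 203 ((462.7125244140625, 88.4077377319336), (30.58165740966797, 36.67817687988281), 0.7555466294288635) [0.48975693 0.08503617 0.11951672]
```

View pics/s3.png

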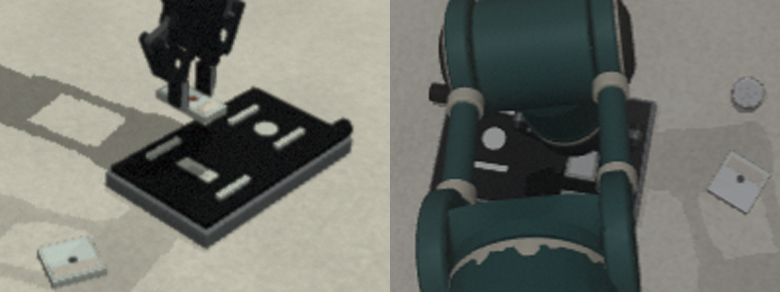

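The carrier is held level above the slide bay (oblong window at about (197,168) in the left crop). I'll correct the offset and lower it slowly.

{"op": "move_arm", "data": {"commands": [[0.14,-0.16,0,0,0,0],[0,0,0.5,0,0,0],[0,0,0.5,0,0,0],[0,0,0.4,0,0,0],[0,0,0.3,0,0,0],[0,0,0.2,0,0,0],[0,0,0,0,0,0],[0,0,0,0,0,0]]}}

```text
time: 7.3
ee_pos: [0.4972, 0.0906, 0.0445]
tool_rot: [-3.133, 0.225, -0.001]
contact_force: [-0.6, 0.6, -0.0]
gripper_width: 0.0327
finger_force: 29.9
```

```bash
python3 d.py .496 .0905 .035 -8.2
```

```text
t 7.3 pos [0.497 0.091 0.044] xang -8.215624545187044 width 0.03267518048738348 F [-0.637  0.575 -0.046] 29.894464910030365 J [0.131 0.143 2.129 0.    0.869 1.845]
shift now [-0.028  0.006  0.236] after turn [-0.028  0.006  0.236] turn [-0.002 -0.006 -0.003]
```

{"op": "move_arm", "data": {"commands": [[0,0,0.1,0,0,0],[0,0,0.07,0,0,0],[0,0,0.04,0,0,0],[0,0,0.02,0,0,0],[0,0,0,0,0,0],[0,0,0,0,0,0]]}}

```text
time: 7.9
ee_pos: [0.4967, 0.0906, 0.0351]
tool_rot: [-3.134, 0.225, -0.0]
contact_force: [-2.2, -0.2, 2.1]
gripper_width: 0.0329
finger_force: 30.2
```

{"op": "move_arm", "data": {"commands": [[0,0,0.02,0,0,0],[0,0,0,0,0,0],[0,0,0,0,0,0]]}}

```text
time: 8.2
ee_pos: [0.4967, 0.0906, 0.035]
tool_rot: [3.133, -0.225, -0.0]
contact_force: [-3.4, -0.4, 9.1]
gripper_width: 0.0327
finger_force: 30.8
```

In contact (9 N). Release and rise.

{"op": "move_arm", "data": {"commands": [[0,0,0,0,0,0],[0,0,0,0,0,0],[0,0,0,0,0,0],[0,0,0,0,0,0],[0,0,0,0,0,0]], "claw": 0.65}}

```text
time: 8.7
ee_pos: [0.4965, 0.0905, 0.0339]
tool_rot: [3.133, -0.225, -0.001]
contact_force: [0.1, 0.0, 0.4]
gripper_width: 0.0554
finger_force: 0.0
```

{"op": "move_arm", "data": {"commands": [[0,0,-0.2,0,0,0],[0,0,-0.5,0,0,0],[0,0,-1,0,0,0],[0,0,-0.6,0,0,0],[0,0,0,0,0,0]]}}

```text
time: 9.2
ee_pos: [0.5004, 0.0911, 0.1312]
tool_rot: [-3.132, 0.225, -0.014]
contact_force: [-0.1, 0.1, -0.2]
gripper_width: 0.0554
finger_force: 0.0
```

```bash
python3 d.py .580 -.106 .10 -8.2
```

```text
t 9.2 pos [0.5   0.091 0.131] xang -8.207539274535112 width 0.055436401746797474 F [-0.132  0.076 -0.236] 0.0 J [0.131 0.03  2.065 0.    1.037 1.845]
shift now [2.667 4.594 0.792] after turn [2.673 4.592 0.78 ] turn [-0.025 -0.089 -0.001]
```

{"op": "move_arm", "data": {"commands": [[0.5,0.8,0,0,0,0],[0.5,0.8,0,0,0,0],[0.5,0.8,0,0,0,0],[0.5,0.8,0.2,0,0,0],[0.5,0.8,0.3,0,0,0],[0.2,0.6,0.3,0,0,0],[0,0,0,0,0,0],[0,0,0,0,0,0]], "claw": 0.75}}

```text
time: 10.0
ee_pos: [0.5762, -0.1071, 0.0928]
tool_rot: [-3.132, 0.227, 0.004]
contact_force: [-0.6, 1.0, 0.0]
gripper_width: 0.0642
finger_force: 0.0
```

```bash
python3 d.py .580 -.106 .005 -8.2
python3 - <<'E'
from h import *
for c,X in [("scene",[.58,-.106,.05]),("scene",[.497,.09,.03]),("top",[.53,.0,.03])]:
    f=grab_frame(c)
    for l,z in [("slide_mid",.04),("dish_mid",.01)]:
      for r in regions_of(c,l)[:1]:
        v,u=np.nonzero(r["mask"])
        P=np.array([ray_pt(f,(a,b),z)[:2] for a,b in zip(u,v)])*1000
        print(c,l,r["score"],len(u),cv2.minAreaRect(P.astype(np.float32)))
    u,v=proj(f,X).astype(int);w=60 if c=="scene" else 110
    im=cv2.cvtColor(f["color"],cv2.COLOR_RGB2BGR)[max(v-w,0):v+w,max(u-w,0):u+w]
    globals().setdefault("L",[]).append(cv2.resize(im,(266,266),interpolation=cv2.INTER_CUBIC))
cv2.imwrite("pics/s4.png",np.hstack(L))
E
```

```text
t 10.0 pos [ 0.576 -0.107  0.093] xang -8.299168070838794 width 0.06424460040197003 F [-0.595  1.036  0.03 ] 0.0 J [-0.226  0.223  1.926  0.001  0.995  1.489]
shift now [ 0.097 -0.039  2.195] after turn [ 0.091 -0.04   2.195] turn [-0.007  0.028 -0.017]
scene slide_mid 0.66 140 ((527.119384765625, 83.71076965332031), (29.61178970336914, 48.426475524902344), 21.732059478759766)
scene dish_mid 0.7 287 ((582.1242065429688, -106.48727416992188), (36.524261474609375, 43.61478805541992), 36.66264724731445)
scene slide_mid 0.46 187 ((510.3851013183594, 83.660888671875), (43.384246826171875, 62.15699005126953), 80.68096923828125)
scene dish_mid 0.91 335 ((581.30078125, -106.9683609008789), (38.475738525390625, 49.06801986694336), 36.648441314697266)
top slide_mid 0.97 415 ((491.23944091796875, 90.63571166992188), (33.445247650146484, 73.88411712646484), 80.76771545410156)
```

View pics/s4.png

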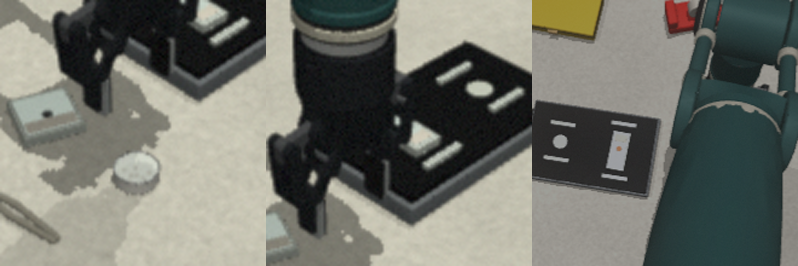

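The carrier lies centred between its stops (about 4 mm off the window centre in the top view). The dish is free under the gripper at (135,172) in the left crop. Descending on the dish.

{"op": "move_arm", "data": {"commands": [[0.1,-0.04,0.5,0,0,0],[0,0,0.6,0,0,0],[0,0,0.5,0,0,0],[0,0,0.3,0,0,0],[0,0,0.2,0,0,0],[0,0,0.1,0,0,0],[0,0,0,0,0,0],[0,0,0,0,0,0]]}}

```text
time: 11.25
ee_pos: [0.5823, -0.1061, 0.0069]
tool_rot: [3.133, -0.225, 0.002]
contact_force: [0.5, 0.0, 0.8]
gripper_width: 0.0638
finger_force: 0.0
```

{"op": "move_arm", "data": {"commands": [[0,0,0,0,0,0],[0,0,0,0,0,0],[0,0,0,0,0,0],[0,0,0,0,0,0],[0,0,0,0,0,0],[0,0,0,0,0,0]], "claw": 0.3, "grip_force": 25}}

```text
time: 11.85
ee_pos: [0.5822, -0.1061, 0.0072]
tool_rot: [3.133, -0.225, 0.002]
contact_force: [-1.6, -0.3, 5.8]
gripper_width: 0.0381
finger_force: 24.8
```

```bash
python3 d.py .5135 .209 .12 -8.2
```

```text
t 11.85 pos [ 0.582 -0.106  0.007] xang -8.206105659426251 width 0.03807224238267345 F [-1.556 -0.29   5.819] 24.82805237174034 J [-0.222  0.34   1.963 -0.     0.837  1.492]
shift now [-2.82  -7.552 -2.824] after turn [-2.824 -7.553 -2.819] turn [ 0.001 -0.015 -0.001]
```

{"op": "move_arm", "data": {"commands": [[0,0,-0.2,0,0,0],[0,0,-0.4,0,0,0],[0,0,-0.7,0,0,0],[0,0,-0.8,0,0,0],[0,0,-0.5,0,0,0],[0,0,0,0,0,0],[0,0,0,0,0,0]]}}

```text
time: 12.55
ee_pos: [0.5819, -0.1061, 0.111]
tool_rot: [3.133, -0.225, 0.003]
contact_force: [-1.2, 0.1, -0.8]
gripper_width: 0.038
finger_force: 25.2
```

{"op": "move_arm", "data": {"commands": [[-0.2,-0.5,0,0,0,0],[-0.35,-0.95,0,0,0,0],[-0.35,-0.95,0,0,0,0],[-0.35,-0.95,0,0,0,0],[-0.35,-0.95,0,0,0,0],[-0.35,-0.95,0,0,0,0],[-0.35,-0.95,0,0,0,0],[-0.35,-0.8,0,0,0,0]]}}

```text
time: 13.35
ee_pos: [0.5145, 0.1877, 0.1082]
tool_rot: [3.133, -0.224, -0.005]
contact_force: [1.2, -0.2, -0.1]
gripper_width: 0.0379
finger_force: 25.2
```

{"op": "move_arm", "data": {"commands": [[-0.15,-0.5,0,0,0,0],[0,0,0,0,0,0],[0,0,0,0,0,0]]}}

```text
time: 13.65
ee_pos: [0.5122, 0.2067, 0.1085]
tool_rot: [3.132, -0.222, -0.004]
contact_force: [0.3, -0.6, -0.3]
gripper_width: 0.0379
finger_force: 25.2
```

```bash
python3 d.py .5135 .209 .037 -8.2
python3 - <<'E'
from h import *
s=state();z=s["ee_pos"][2]+.003
for c,X in [("scene",[.5135,.209,.06]),("top",[.5135,.2,.03])]:
    f=grab_frame(c)
    for r in regions_of(c,"dish_mid")[:1]:
        v,u=np.nonzero(r["mask"])
        P=np.array([ray_pt(f,(a,b),z)[:2] for a,b in zip(u,v)])*1000
        print(c,r["score"],len(u),cv2.minAreaRect(P.astype(np.float32)))
    u,v=proj(f,X).astype(int);w=75
    im=cv2.cvtColor(f["color"],cv2.COLOR_RGB2BGR)[max(v-w,0):v+w,max(u-w,0):u+w]
    globals().setdefault("L",[]).append(cv2.resize(im,(390,390),interpolation=cv2.INTER_CUBIC))
cv2.imwrite("pics/s5.png",np.hstack(L))
E
```

```text
t 13.65 pos [0.512 0.207 0.109] xang -8.117904623274315 width 0.037928648383787886 F [ 0.264 -0.568 -0.274] 25.213615000247955 J [ 0.339  0.145  1.986 -0.001  1.013  2.052]
shift now [ 0.029 -0.065  1.788] after turn [ 0.025 -0.062  1.788] turn [0.018 0.024 0.014]
scene 0.6 115 ((520.7865600585938, 204.6188507080078), (22.249675750732422, 59.49747848510742), 22.69108772277832)
top 0.46 60 ((498.1042785644531, 201.63339233398438), (15.7904691696167, 20.400135040283203), 0.6989201903343201)
```

View pics/s5.png

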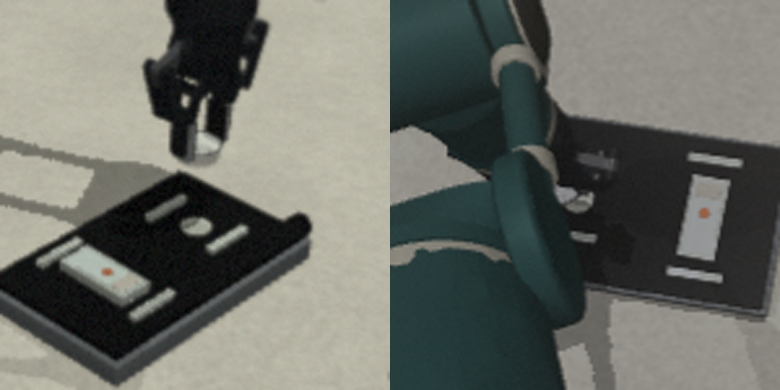

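The dish is held above its bay (dish at (205,148), window at (195,226) in the left crop), and the carrier is sitting well. Lowering.

{"op": "move_arm", "data": {"commands": [[0.03,-0.06,0.4,0,0,0],[0,0,0.45,0,0,0],[0,0,0.35,0,0,0],[0,0,0.25,0,0,0],[0,0,0.12,0,0,0],[0,0,0.06,0,0,0],[0,0,0,0,0,0],[0,0,0,0,0,0]]}}

```text
time: 14.65
ee_pos: [0.5156, 0.2094, 0.0455]
tool_rot: [-3.133, 0.225, -0.002]
contact_force: [0.3, 0.0, 0.2]
gripper_width: 0.0382
finger_force: 25.2
```

```bash
python3 d.py .5135 .209 .037 -8.2
```

```text
t 14.65 pos [0.516 0.209 0.046] xang -8.200200433975898 width 0.038211239846997966 F [0.266 0.027 0.205] 25.21408036351204 J [ 0.341  0.229  2.022 -0.     0.889  2.055]
shift now [-0.05   0.018  0.213] after turn [-0.05   0.018  0.213] turn [-0.006 -0.011 -0.   ]
```

{"op": "move_arm", "data": {"commands": [[-0.03,0,0.1,0,0,0],[0,0,0.05,0,0,0],[0,0,0.04,0,0,0],[0,0,0.03,0,0,0],[0,0,0,0,0,0],[0,0,0,0,0,0]]}}

```text
time: 15.25
ee_pos: [0.5137, 0.2094, 0.0372]
tool_rot: [3.133, -0.225, -0.001]
contact_force: [-2.7, -0.9, 8.8]
gripper_width: 0.038
finger_force: 26.0
```

Contact at 8.8 N at the expected height. Release and retreat.

{"op": "move_arm", "data": {"commands": [[0,0,0,0,0,0],[0,0,0,0,0,0],[0,0,0,0,0,0],[0,0,0,0,0,0],[0,0,0,0,0,0]], "claw": 0.72}}

```text
time: 15.75
ee_pos: [0.5137, 0.2093, 0.0359]
tool_rot: [3.133, -0.225, -0.0]
contact_force: [0.1, 0.7, -0.7]
gripper_width: 0.0619
finger_force: 0.0
```

{"op": "move_arm", "data": {"commands": [[0,0,-0.2,0,0,0],[0,0,-0.5,0,0,0],[0,0,-1,0,0,0],[0,0,-1,0,0,0],[0,0,-0.6,0,0,0],[0,0,0,0,0,0]]}}

```text
time: 16.35
ee_pos: [0.5172, 0.2106, 0.174]
tool_rot: [-3.129, 0.224, -0.014]
contact_force: [0.7, -0.4, -0.6]
gripper_width: 0.0616
finger_force: 0.0
```

{"op": "move_arm", "data": {"commands": [[0,1,0,0,0,0],[0,1,0,0,0,0],[0,1,0,0,0,0],[0,1,0,0,0,0],[0,1,0,0,0,0],[0,1,0,0,0,0],[0,1,0,0,0,0],[0,1,0,0,0,0]]}}

```text
time: 17.15
ee_pos: [0.4669, -0.1087, 0.1673]
tool_rot: [-3.133, 0.225, 0.002]
contact_force: [0.5, -0.3, 0.2]
gripper_width: 0.0616
finger_force: 0.0
```

{"op": "move_arm", "data": {"commands": [[0,1,0,0,0,0],[0,1,0,0,0,0],[0,1,0,0,0,0],[0,0,0,0,0,0],[0,0,0,0,0,0]]}}

```text
time: 17.65
ee_pos: [0.4501, -0.2265, 0.1672]
tool_rot: [-3.132, 0.229, 0.002]
contact_force: [0.8, 0.5, 0.3]
gripper_width: 0.0616
finger_force: 0.0
```

Run:
```python
from h import *
for c in ["scene","top"]:
    f=grab_frame(c)
    for l,z in [("dish_mid",.04),("slide_mid",.04)]:
      for r in regions_of(c,l)[:1]:
        v,u=np.nonzero(r["mask"])
        P=np.array([ray_pt(f,(a,b),z)[:2] for a,b in zip(u,v)])*1000
        print(c,l,r["score"],len(u),cv2.minAreaRect(P.astype(np.float32)))
    u,v=proj(f,[.5,.15,.03]).astype(int);w=70
    im=cv2.cvtColor(f["color"],cv2.COLOR_RGB2BGR)[max(v-w,0):v+w,max(u-w,0):u+w]
    globals().setdefault("L",[]).append(cv2.resize(im,(390,390),interpolation=cv2.INTER_CUBIC))
cv2.imwrite("pics/s6.png",np.hstack(L))
```

```text
scene dish_mid 0.47 214 ((514.9823608398438, 206.30702209472656), (39.98480224609375, 56.69954299926758), 32.77168655395508)
scene slide_mid 0.83 427 ((500.0232238769531, 84.96138000488281), (43.12718963623047, 84.13787078857422), 80.18616485595703)
top dish_mid 0.68 243 ((510.3023376464844, 210.69699096679688), (45.264617919921875, 36.73124694824219), 46.641727447509766)
top slide_mid 0.61 436 ((492.09564208984375, 90.85421752929688), (34.39885711669922, 76.21046447753906), 80.40873718261719)
```

View pics/s6.png

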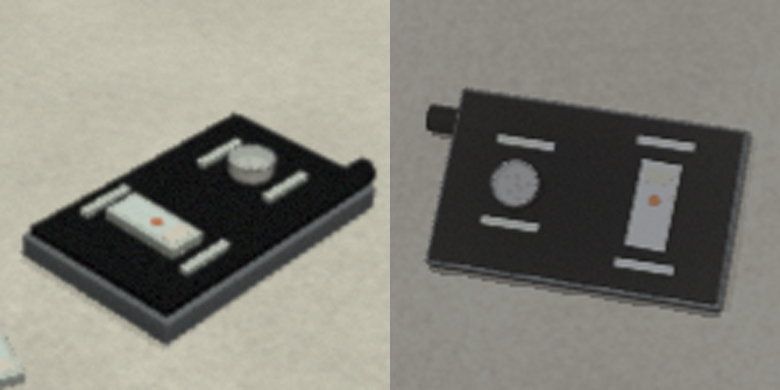

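Both lie flat and centred between their stops: the dish at (515,183) and the carrier at (654,205) in the right crop, each within about 5 mm of its bay centre. Handing in.

```bash
python3 -c "from plant import *;print(finish_job())"
```

```text
the job is handed in; nothing more can be done
None
```

The job is handed in: the small dish and the slide carrier lie flat, released and within about 5 mm of their bay centres in the last pictures, at about 18 s of the 64 s limit; the hand-in call returned no verdict.

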